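Tip a drawer front up against the bench fence

ROBOT

A 7-joint arm with a two-finger parallel gripper is mounted at the origin on the work surface. World frame = base frame: x ahead of the robot, y to its left, z up, the work surface at z = 0. Lengths are in mm, angles in rad, forces in N, time in s.
With the tool pointing down it reaches from about 350 to 775 mm from the base axis. Payload 3.1 kg.
Tool frame: the origin (TCP) lies at the very end of the fingers, on their centre line; the grasp point (between the pads) lies r.grip_depth behind it (r.grip_depth is the distance from the TCP to the grasp point, in mm); y points along the fingers, z is the direction in which the jaws open and shut, and the axes are right-handed (so a half turn about y gives the same grasp; the last joint's range is limited). The gripper opens to 85 mm and grips with 20 to 120 N. Pads are 22 mm wide; open, the fingers measure 114 mm over their backs; the gripper's body (76 mm by 85 mm) begins 54 mm behind the grasp point. The pads swing forward as they close: fully open they stand 13 mm farther back than shut.
Start: joints at [-1.169, 0.311, 0.014, 1.512, -0.004, 1.319, -0.027], TCP at [236.132, 496.748, 231.304] pointing down, gripper open.
Joint ranges: [-2.7, 2.7], [-0.3, 1.91], [-1.27, 1.3], [0.12, 2.57], [-1.44, 4.58], [0.2, 2.03], [-3.05, 3.05]. Speed limits (rad/s): [2.79, 2.79, 3.14, 3.14, 3.14, 3.14, 3.14].

INTERFACE

Orientations are given as [roll, pitch, yaw] about the fixed x, y, z axes, in that order (R = Rz(yaw) Ry(pitch) Rx(roll)).
In Python, from rig import monitor, snapshot, r gives the robot as it stands.
- The arm moves only by the tool send_rows, never from a script. Its argument "deltas" is a list of rows, each an object of numbers: "rx", "ry", "rz": the turn, a rotation vector about the tool's x, y, z in degrees; "dx", "dy", "dz": the shift along the tool's x, y, z in mm; "gripper": the finger opening in mm, from 0 to 85.4. A call has 1 to 10 rows; each row is the pose to reach, as a shift and turn from the pose measured when the call began, along the tool's axes at that moment; what a row does not reach only later rows make up. A row lasts 1/10 s, in which the tool goes at most 50 mm and 8.59 degrees, less where a joint would pass 70% of its speed; a pose out of reach is approached as far as the arm can. A call with a gripper value outside its range is refused whole. The fingers move at their own pace and stop on an object; "newtons" is the grip in N (left out, the last holds). Time passes only in rows, so rows that repeat a pose let the fingers close. It gives the time, the measured TCP pose, the force and the opening at its end, in the units of the state.
- monitor.read_state(): the state, without advancing time (a new reading comes with each control period).
- snapshot(name): name is "scene" or "top" or "wrist"; returns a dict with "frame" (400x640x3 uint8, red, green, blue), "depth" (400x640 float32, mm along the optical axis (not along the pixel's ray), 0 where there is no reading), "camera_matrix" (3x3 intrinsics, pixels), "D" ([k1, k2, p1, p2, k3] as OpenCV has them; the pictures are not rectified), "R" (3x3) and "t" (3): a world point X has camera coordinates R X + t; the wrist camera has in their place "T_tool_cam" (4x4, takes a point from camera to tool coordinates, whose origin is the TCP and whose axes are the tool frame's). Camera axes: x right, y down, z forward; pixel columns grow to the right and rows downward; lengths in mm; the calibration is good to about 2 mm. A picture is of the moment at which its call begins: read the wrist's pose just before it.
- r.close_job(): hands the job in, once; it reports no verdict.
The state is a dict: "time": time; "joints": joint angles; "qvel": joint speeds; "joint_efforts": joint torques, N m; "tcp_pos": TCP position; "tcp_rot": TCP orientation; "contact_force": force on the tool from outside, world axes, zero at the start; "torque": the same for the moment, N m; "gripper_width": finger opening in mm.
Only numpy, scipy, OpenCV 4.12 (cv2) and the standard library are available. Lean on these libraries where they do the work, as an engineer would, in place of code of your own. Each camera call takes 0.05 s, during which the arm holds its last target. There are 200 camera calls.

TASK

Two drawer fronts lie sloping on the prop rail in front of the bench fence. Tip the long one up, its lower edge staying down on the bench, until it stands upright along the fence, close against it, and let go. Leave the short one lying as it is.

Things in the scene. Friction and masses are not known exactly. Their poses are not given: they have to be found in the camera images.
- long_front: Dark wooden board, mm: 150 long, 110 high, 16 thick, 0.17 kg, brass keyhole plate. Starts sloped 35 degrees: foot edge on the bench near the fence, underside on the rail, raised edge overhanging it, 63 above the bench. Origin: middle of the underside's foot edge. z up the board (110), y along its length (+-75, parallel to the fence), x out of the underside; wood at x -16 to 0. Upright at the fence: x = 16 off its face.
- short_front: The short drawer front: same board but only 85 mm long (same height, thickness, slope, origin and axes). It lies beside the long one at the same fence, on either side of it, at least 45 mm away.
- fence: Wooden fence fixed to the bench: upright board 420 mm long, 75 high, 20 thick. Origin: foot of its working face, mid-length. x level out of that face, away from the robot, towards the boards; y along the fence; z up. Fixed round prop rail, 18 in diameter, 420 long, parallel to it: axis 72 in front of the face, 32 above the bench. The boards' raised edges start 101 in front of the face, feet 2 short of it.
Things that resemble listed ones, but are neither listed nor needed, are in the scene too. Leave any orange look-alike of the long_front alone. Leave any grey look-alike of the short_front alone.

How it is judged:
By the outcome, as a careful person would: the job done as asked, in the order asked, and still so for the second after the job is handed in, with the robot touching nothing.
It also fails if it takes over 35 s, if anything falls off the work surface, if the arm or the gripper's body presses on something with over 40 N, if the wrist force passes 120 N, or if a joint passes its speed limit or range.

## Working session

There is one attempt and no reset: what is moved stays moved. The work goes in short steps, Python scripts to look and compute and a tool call to move; the robot and the scene stay as the last step left them, time stands still between calls to the robot, and variables do not carry over. Pictures are saved under pics/ and viewed, on a budget of 10 in all, crops included, one or two more only if the job needs it, and the job is handed in when it is done.

Besides the shell and the picture viewer there is one more tool, called after ">>>" by a JSON object that holds its "op" and its "data". send_rows: Moves the arm, as the interface text tells. Its arguments: {"type":"object","properties":{"deltas":{"type":"array"},"newtons":{"type":"number"}},"required":["deltas"]}

```bash
ls; mkdir -p pics; python3 - <<'E'
from rig import monitor, snapshot, r
import cv2,numpy as np
print(monitor.read_state(), r.grip_depth)
for n in ("scene","top"):
    s=snapshot(n); cv2.imwrite(f"pics/{n}1.png",s["frame"][:,:,::-1]); np.savez(f"pics/{n}1.npz",**s)
E
```

```text
pics
{'time': 0.0, 'joints': array([-1.16873655,  0.31170844,  0.01399296,  1.51307008, -0.00439884,
        1.31919308, -0.02721773]), 'qvel': array([ 8.94058466e-04, -1.73900852e-03,  3.48902685e-04,  1.54742154e-03,
       -7.92225708e-05,  8.91272162e-04, -1.73466907e-03]), 'joint_efforts': array([-3.23905169e-04, -3.79911196e+01,  1.45836147e-01, -2.30595982e+01,
        1.23084459e-02,  1.38366205e-02,  1.07424188e-05]), 'tcp_pos': array([235.81142363, 496.07138705, 230.22527369]), 'tcp_rot': array([-1.57314252e+00, -9.74388000e-05, -4.43701299e-01]), 'contact_force': array([ 0.66449143,  0.70286785, -0.7588817 ]), 'torque': array([-0.02456404, -0.01003221,  0.00206458]), 'gripper_width': 85.60525215834397} 18.700000000000003
```

View pics/scene1.png

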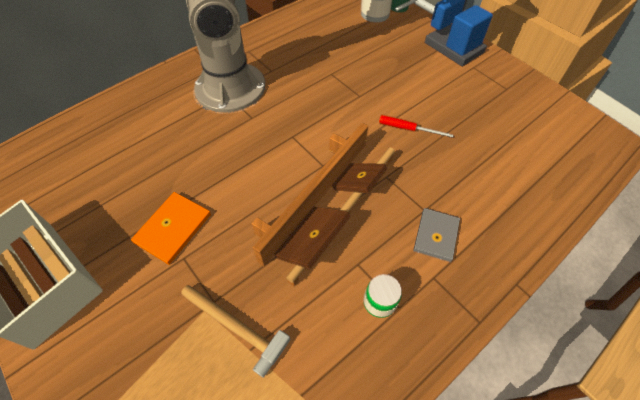

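View pics/top1.png

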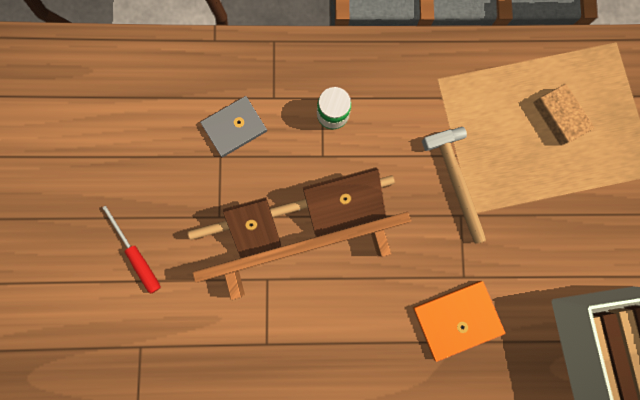

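In the top view, the things that could be taken for the target are: the dark long board (345,200), the dark short board (251,226), the orange look-alike (460,322) and the grey look-alike (234,125). I choose (345,200), the longer dark one on the rail. Next I measure it and take a close crop.

```bash
cat > h.py <<'E'
import numpy as np, cv2
def cloud(s):
    "world point per pixel (400x640x3), NaN without depth"
    v,u=np.mgrid[0:400,0:640]
    n=cv2.undistortPoints(np.stack([u,v],-1).reshape(-1,1,2).astype(np.float32),s["camera_matrix"],s["D"]).reshape(400,640,2)
    d=s["depth"].astype(float); d[d==0]=np.nan
    P=np.dstack([n*d[...,None],d])
    return (P-s["t"])@s["R"]
E
python3 - <<'E'
from h import *
s=dict(np.load("pics/top1.npz")); C=cloud(s); f=s["frame"]
for p in [(345,200),(251,226),(330,240),(196,275),(408,216),(190,236),(393,181)]: print(p,C[p[1],p[0]].round(0))
print("cam",(-s["R"].T@s["t"]).round(0))
def fit(Q):
    c=np.median(Q,0)
    for _ in range(5):
        n=np.linalg.svd(Q-Q.mean(0),full_matrices=False)[2][2]; Q=Q[abs((Q-Q.mean(0))@n)<4]
    return n*np.sign(n[2]),Q
g=cv2.cvtColor(f,cv2.COLOR_RGB2GRAY); X,Y,Z=np.moveaxis(C,-1,0)
# fence top
m=np.zeros((400,640),bool); m[200:300,180:420]=1
F=C[m&(abs(Z-75)<4)]
c,_,_=[0]*3
r=cv2.minAreaRect(F[:,:2].astype(np.float32)); print("fence top",len(F),r,cv2.boxPoints(r).round(0).tolist())
# boards
hsv=cv2.cvtColor(f,cv2.COLOR_RGB2HSV)
for nm,(u0,u1,v0,v1) in dict(long=(300,390,165,240),short=(220,285,195,258)).items():
    m=np.zeros((400,640),bool); m[v0:v1,u0:u1]=1
    m&=(hsv[...,2]<115)&(Z>12)&(Z<90)
    n,l,st,_=cv2.connectedComponentsWithStats(m.astype(np.uint8)); k=1+st[1:,4].argmax()
    Q=C[l==k]; n,Q=fit(Q); print(nm,len(Q),"normal",n.round(3),"tilt",np.degrees(np.arccos(n[2])).round(1),"mean",Q.mean(0).round(1),"z",np.percentile(Q[:,2],[1,99]).round(1))
    R=cv2.minAreaRect(Q[:,:2].astype(np.float32)); print(R,cv2.boxPoints(R).round(0).tolist())
cv2.imwrite("pics/crop1.png",cv2.resize(f[155:290,170:420],None,fx=3.2,fy=3.2)[:,:,::-1])
E
```

```text
(345, 200) [ 558. -135.   52.]
(251, 226) [508.  48.  51.]
(330, 240) [ 479. -104.   75.]
(196, 275) [417. 144.  75.]
(408, 216) [ 524. -253.   73.]
(190, 236) [491. 167.  41.]
(393, 181) [ 597. -233.   39.]
cam [455. -68. 849.]
fence top 2672 ((515.88623046875, -39.65711975097656), (118.50460052490234, 418.8171081542969), 15.359230041503906) [[403.0, 147.0], [514.0, -257.0], [628.0, -226.0], [518.0, 178.0]]
long 2674 normal [-0.552 -0.149  0.82 ] tilt 34.9 mean [ 555.7 -142.1   47.5] z [14.2 76.8]
((552.9037475585938, -136.8070068359375), (92.96759796142578, 149.7141876220703), 15.14582347869873) [[488.0, -77.0], [528.0, -221.0], [617.0, -197.0], [578.0, -52.0]]
short 1966 normal [-0.552 -0.148  0.82 ] tilt 34.9 mean [503.7  46.   46.7] z [14.1 77. ]
((503.173583984375, 45.90725326538086), (91.82621002197266, 84.9380874633789), 15.21777057647705) [[448.0, 75.0], [470.0, -7.0], [559.0, 17.0], [536.0, 99.0]]
```

View pics/crop1.png

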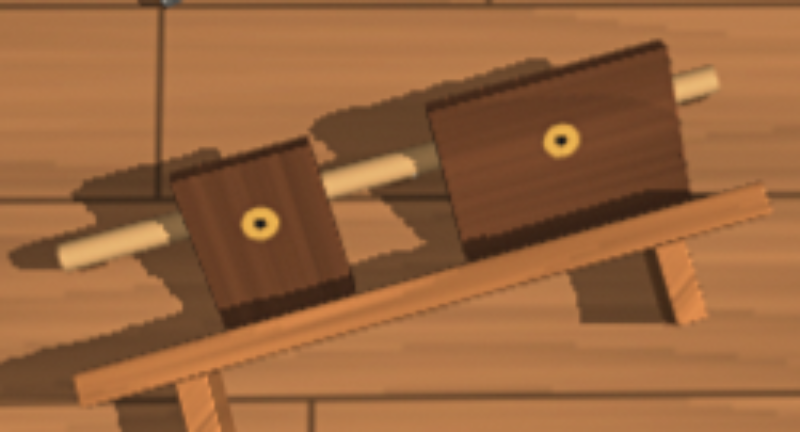

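The crop confirms it: the long dark board is at crop (560,140) and the short one at (260,222), both on the rail in front of the fence. I plan to push the raised edge toward the fence with the fingers from outside. First I check the free space and work out the transit.

```bash
cat >> h.py <<'E'
from scipy.spatial.transform import Rotation as Ro
a=np.radians(15.15); ex=np.array([np.cos(a),np.sin(a),0]); ey=np.array([-np.sin(a),np.cos(a),0]); FX=448.5; BY=-277.
W=lambda x,y,z: ex*(FX+x)+ey*(BY+y)+np.array([0,0,z])     # board-centred fence frame -> world
def fr(p): return np.array([p@ex-FX,p@ey-BY,p[2]])
def Rt(tilt): return Ro.from_matrix(np.c_[ex,[0,0,-1],ey]) * Ro.from_rotvec([0,0,np.radians(tilt)]) 
def delta(st,p,R):
    R0=Ro.from_euler("xyz",st["tcp_rot"]); d=R0.inv().apply(p-st["tcp_pos"]); w=(R0.inv()*R).as_rotvec(degrees=True)
    return d.round(1),w.round(1)
E
python3 - <<'E'
from h import *
from rig import monitor
s=dict(np.load("pics/top1.npz")); C=cloud(s)
P=C.reshape(-1,3); P=P[~np.isnan(P[:,0])]
Q=np.c_[P[:,:2]@ex[:2]-FX,P[:,:2]@ey[:2]-BY,P[:,2]]
m=(Q[:,0]>110)&(Q[:,0]<320)&(abs(Q[:,1])<130)&(Q[:,2]>12)
print("obstacle in front",m.sum(),Q[m].min(0).round(0),Q[m].max(0).round(0))
print("tall things", P[P[:,2]>110].shape, P[:,2].max())
st=monitor.read_state(); print(st["time"],W(140,0,180),delta(st,W(140,0,180),Rt(15)),delta(st,W(140,0,180),Rt(0)))
E
```

```text
obstacle in front 1260 [210. -62.  12.] [301. 130.  80.]
tall things (295, 3) 114.09336395032575
0.1 [ 640.43974468 -113.57016962  180.        ] (array([ 627.2,   51.2, -376.8]), array([ -5.2, -40.4,  14.3])) (array([ 627.2,   51.2, -376.8]), array([  0.1, -40.6,  -0. ]))
```

>>> {"op": "send_rows", "data": {"deltas": [{"dx": 45,"dz": -27,"ry": -4,"gripper": 40},{"dx": 85,"dz": -51,"ry": -8},{"dx": 125,"dz": -75,"ry": -12},{"dx": 165,"dz": -99,"ry": -16},{"dx": 205,"dz": -123,"ry": -20},{"dx": 245,"dz": -147,"ry": -24},{"dx": 285,"dz": -171,"ry": -28},{"dx": 325,"dz": -195,"ry": -32},{"dx": 365,"dz": -219,"ry": -36},{"dx": 405,"dz": -243,"ry": -40.6}]}}

```text
invalid input
```

```bash
python3 - <<'E'
from h import *
from rig import monitor
st=monitor.read_state(); print(st["time"],st["joints"].round(2),fr(st["tcp_pos"]),st["tcp_rot"],st["gripper_width"],delta(st,W(140,0,180),Rt(15)))
E
```

```text
0.1 [-1.17  0.31  0.01  1.51 -0.    1.32 -0.03] [-91.16288723 694.25086352 230.3314353 ] [-1.57290228e+00 -7.68405386e-05 -4.43777272e-01] 85.41405182042932 (array([ 627.2,   51.2, -376.8]), array([ -5.2, -40.4,  14.3]))
```

>>> {"op": "send_rows", "data": {"deltas": [{"dx": 45,"dy": 0,"dz": -27,"rx": 0,"ry": -4,"rz": 0,"gripper": 40},{"dx": 85,"dy": 0,"dz": -51,"rx": 0,"ry": -8,"rz": 0,"gripper": 40},{"dx": 125,"dy": 0,"dz": -75,"rx": 0,"ry": -12,"rz": 0,"gripper": 40},{"dx": 165,"dy": 0,"dz": -99,"rx": 0,"ry": -16,"rz": 0,"gripper": 40},{"dx": 205,"dy": 0,"dz": -123,"rx": 0,"ry": -20,"rz": 0,"gripper": 40},{"dx": 245,"dy": 0,"dz": -147,"rx": 0,"ry": -24,"rz": 0,"gripper": 40},{"dx": 285,"dy": 0,"dz": -171,"rx": 0,"ry": -28,"rz": 0,"gripper": 40},{"dx": 325,"dy": 0,"dz": -195,"rx": 0,"ry": -32,"rz": 0,"gripper": 40},{"dx": 365,"dy": 0,"dz": -219,"rx": 0,"ry": -36,"rz": 0,"gripper": 40},{"dx": 405,"dy": 0,"dz": -243,"rx": 0,"ry": -40,"rz": 0,"gripper": 40}], "newtons": 20}}

```text
time: 1.1
tcp_pos: [497.7, 101.1, 230.6]
tcp_rot: [-1.572, 0.002, 0.258]
contact_force: [-0.3, 0.4, -0.8]
gripper_width: 39.9
```

```bash
python3 - <<'E'
from h import *
from rig import monitor
st=monitor.read_state(); print(st["time"],st["joints"].round(2),fr(st["tcp_pos"]),st["tcp_rot"],st["gripper_width"],delta(st,W(140,0,180),Rt(15)))
E
```

```text
1.1 [-0.46  0.23  0.27  1.63 -0.06  1.29  1.65] [ 58.35617411 244.52461284 230.57053052] [-1.57227789  0.00185514  0.25752162] 39.916058590226775 (array([  83.4,   50.8, -243.9]), array([ 0. , -0.4, 14.9]))
```

>>> {"op": "send_rows", "data": {"deltas": [{"dx": 14,"dy": 0,"dz": -41,"rx": 0,"ry": 0,"rz": 3,"gripper": 40},{"dx": 28,"dy": 0,"dz": -82,"rx": 0,"ry": 0,"rz": 6,"gripper": 40},{"dx": 42,"dy": 0,"dz": -123,"rx": 0,"ry": 0,"rz": 9,"gripper": 40},{"dx": 56,"dy": 0,"dz": -164,"rx": 0,"ry": 0,"rz": 12,"gripper": 40},{"dx": 70,"dy": 0,"dz": -205,"rx": 0,"ry": 0,"rz": 15,"gripper": 40},{"dx": 83,"dy": 10,"dz": -244,"rx": 0,"ry": -0.4,"rz": 15,"gripper": 40},{"dx": 83,"dy": 40,"dz": -244,"rx": 0,"ry": -0.4,"rz": 15,"gripper": 40},{"dx": 83,"dy": 50,"dz": -244,"rx": 0,"ry": -0.4,"rz": 15,"gripper": 40},{"dx": 83,"dy": 50,"dz": -244,"rx": 0,"ry": -0.4,"rz": 15,"gripper": 40}]}}

```text
time: 2.0
tcp_pos: [638.4, -112.1, 178.1]
tcp_rot: [-1.567, 0.269, 0.266]
contact_force: [-0.1, 1.0, 0.1]
gripper_width: 40.3
```

```bash
python3 - <<'E'
from h import *
from rig import monitor,snapshot
st=monitor.read_state(); print(st["time"],st["joints"].round(2),fr(st["tcp_pos"]),st["tcp_rot"],st["gripper_width"],delta(st,W(140,0,40),Rt(15)))
s=snapshot("wrist"); cv2.imwrite("pics/w1.png",s["frame"][:,:,::-1])
# board edge points in fence frame
v,u=np.mgrid[0:400,0:640]; n=cv2.undistortPoints(np.stack([u,v],-1).reshape(-1,1,2).astype(np.float32),s["camera_matrix"],s["D"]).reshape(400,640,2)
d=s["depth"].astype(float); P=np.dstack([n*d[...,None],d])[d>0]; T=s["T_tool_cam"]
P=P@T[:3,:3].T+T[:3,3]; P=Ro.from_euler("xyz",st["tcp_rot"]).apply(P)+st["tcp_pos"]
Q=np.c_[P@ex-FX,P@ey-BY,P[:,2]]
m=(Q[:,2]>55)&(Q[:,2]<85)&(Q[:,0]>40)&(Q[:,0]<125)&(abs(Q[:,1])<100); print("board upper part",m.sum(),np.percentile(Q[m],[1,99],axis=0).round(1))
E
```

```text
2.0 [-0.07  0.77  0.36  0.98 -0.12  1.67  2.06] [138.44856135   1.89505645 178.10298974] [-1.56717719  0.2688195   0.26622778] 40.31695616211365 (array([ 38.2, 132.7,  -2.4]), array([-0.2,  0.1, -0.4]))
board upper part 6706 [[ 60.2 -73.   55.3]
 [ 98.7  73.3  76.2]]
```

View pics/w1.png

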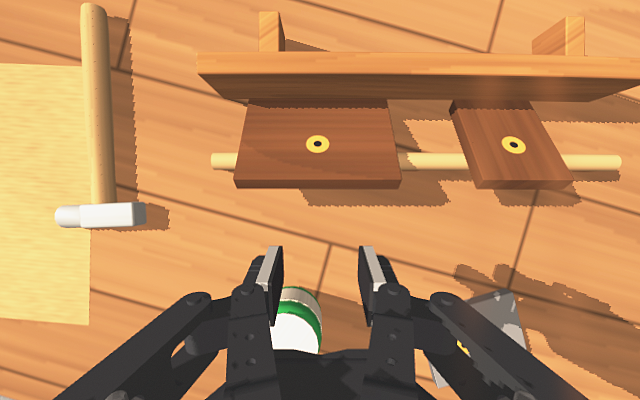

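>>> {"op": "send_rows", "data": {"deltas": [{"dx": 7,"dy": 38,"dz": -2,"rx": 0,"ry": 0,"rz": 0,"gripper": 40},{"dx": 14,"dy": 76,"dz": -2,"rx": 0,"ry": 0,"rz": 0,"gripper": 40},{"dx": 21,"dy": 110,"dz": -2,"rx": 0,"ry": 0,"rz": 0,"gripper": 40},{"dx": 25,"dy": 131,"dz": -2,"rx": 0,"ry": 0,"rz": 0,"gripper": 40},{"dx": 25,"dy": 131,"dz": -2,"rx": 0,"ry": 0,"rz": 0,"gripper": 40},{"dx": 25,"dy": 131,"dz": -2,"rx": 0,"ry": 0,"rz": 0,"gripper": 40}]}}

```text
time: 2.65
tcp_pos: [631.0, -115.3, 49.4]
tcp_rot: [-1.569, 0.263, 0.268]
contact_force: [0.8, -0.3, 0.8]
gripper_width: 40.1
```

```bash
python3 - <<'E'
from h import *
from rig import monitor
st=monitor.read_state(); print(st["time"],fr(st["tcp_pos"]),st["contact_force"])
for x,z in [(108,45),(88,47),(68,50),(55,52),(41,55),(34,56),(27,57)]: print(x,z,delta(st,W(x,0,z),Rt(15)))
E
```

```text
2.65 [130.4665631    0.77760879  49.35897638] [ 0.84604023 -0.29079212  0.77155077]
108 45 (array([-20.6,  10. ,  -0.7]), array([-0. ,  0.2, -0.1]))
88 47 (array([-40.4,  13.3,  -0.6]), array([-0. ,  0.2, -0.1]))
68 50 (array([-60.5,  15.6,  -0.6]), array([-0. ,  0.2, -0.1]))
55 52 (array([-73.6,  17.1,  -0.5]), array([-0. ,  0.2, -0.1]))
41 55 (array([-87.9,  17.8,  -0.4]), array([-0. ,  0.2, -0.1]))
34 56 (array([-94.9,  18.7,  -0.4]), array([-0. ,  0.2, -0.1]))
27 57 (array([-101.9,   19.5,   -0.4]), array([-0. ,  0.2, -0.1]))
```

>>> {"op": "send_rows", "data": {"deltas": [{"dx": -10,"dy": 5,"dz": -0.6,"rx": 0,"ry": 0,"rz": 0,"gripper": 40},{"dx": -20,"dy": 10,"dz": -0.6,"rx": 0,"ry": 0,"rz": 0,"gripper": 40},{"dx": -25,"dy": 11,"dz": -0.6,"rx": 0,"ry": 0,"rz": 0,"gripper": 40},{"dx": -30,"dy": 12,"dz": -0.6,"rx": 0,"ry": 0,"rz": 0,"gripper": 40},{"dx": -35,"dy": 12.5,"dz": -0.6,"rx": 0,"ry": 0,"rz": 0,"gripper": 40},{"dx": -40,"dy": 13,"dz": -0.6,"rx": 0,"ry": 0,"rz": 0,"gripper": 40},{"dx": -45,"dy": 14,"dz": -0.6,"rx": 0,"ry": 0,"rz": 0,"gripper": 40},{"dx": -50,"dy": 14.5,"dz": -0.6,"rx": 0,"ry": 0,"rz": 0,"gripper": 40},{"dx": -55,"dy": 15,"dz": -0.6,"rx": 0,"ry": 0,"rz": 0,"gripper": 40},{"dx": -60,"dy": 15.5,"dz": -0.6,"rx": 0,"ry": 0,"rz": 0,"gripper": 40}]}}

```text
time: 3.65
tcp_pos: [573.7, -131.8, 51.4]
tcp_rot: [-1.571, 0.257, 0.269]
contact_force: [6.1, 2.2, 8.1]
gripper_width: 39.8
```

```bash
python3 - <<'E'
from h import *
from rig import monitor,snapshot
st=monitor.read_state(); print(st["time"],fr(st["tcp_pos"]),st["contact_force"])
a=snapshot("scene")["frame"][100:300,220:470]; b=snapshot("wrist")["frame"]
cv2.imwrite("pics/p1.png",np.vstack([cv2.resize(a,(480,384)),cv2.resize(b,(480,200))])[:,:,::-1])
for x,z in [(60,52),(50,53),(41,55),(34,56),(27,57)]: print(x,z,delta(st,W(x,0,z),Rt(15)))
E
```

```text
3.65 [70.84069996 -0.21180408 51.378568  ] [6.08721865 2.22567721 8.13118274]
60 52 (array([-10.6,   2.2,   0.3]), array([0. , 0.2, 0.3]))
50 53 (array([-20.6,   3.7,   0.3]), array([0. , 0.2, 0.3]))
41 55 (array([-29.8,   4.1,   0.3]), array([0. , 0.2, 0.3]))
34 56 (array([-36.8,   4.9,   0.4]), array([0. , 0.2, 0.3]))
27 57 (array([-43.8,   5.7,   0.4]), array([0. , 0.2, 0.3]))
```

View pics/p1.png

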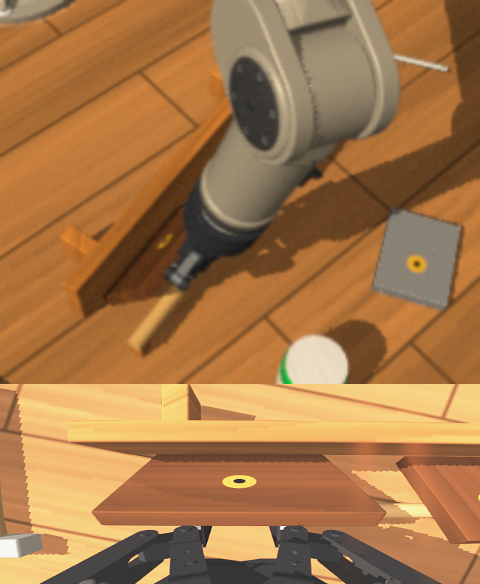

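Board is rotating (about 58° now), and the force is a modest 10 N, but 8 N of that is upward on the tool. The edge is probably catching on the finger, so I'll raise the tool along with it.

>>> {"op": "send_rows", "data": {"deltas": [{"dx": -2,"dy": -5,"dz": 0,"rx": 0,"ry": 0,"rz": 0,"gripper": 40},{"dx": -6,"dy": -9,"dz": 0,"rx": 0,"ry": 0,"rz": 0,"gripper": 40},{"dx": -11,"dy": -10,"dz": 0,"rx": 0,"ry": 0,"rz": 0,"gripper": 40},{"dx": -16,"dy": -10,"dz": 0,"rx": 0,"ry": 0,"rz": 0,"gripper": 40},{"dx": -21,"dy": -10,"dz": 0,"rx": 0,"ry": 0,"rz": 0,"gripper": 40}]}}

```text
time: 4.25
tcp_pos: [555.1, -137.1, 66.6]
tcp_rot: [-1.57, 0.259, 0.268]
contact_force: [0.6, 0.5, 0.2]
gripper_width: 40.1
```

```bash
cat > look.py <<'E'
from h import *
from rig import monitor,snapshot
import sys
st=monitor.read_state(); print(st["time"],fr(st["tcp_pos"]).round(1),"F",(st["contact_force"]@ex).round(1),(st["contact_force"]@ey).round(1),st["contact_force"][2].round(1))
s=snapshot("wrist"); cv2.imwrite(f"pics/{sys.argv[1]}.png",s["frame"][:,:,::-1])
v,u=np.mgrid[0:400,0:640]; n=cv2.undistortPoints(np.stack([u,v],-1).reshape(-1,1,2).astype(np.float32),s["camera_matrix"],s["D"]).reshape(400,640,2)
d=s["depth"].astype(float); P=np.dstack([n*d[...,None],d])[d>0]; T=s["T_tool_cam"]
P=P@T[:3,:3].T+T[:3,3]; P=Ro.from_euler("xyz",st["tcp_rot"]).apply(P)+st["tcp_pos"]
hsv=cv2.cvtColor(s["frame"],cv2.COLOR_RGB2HSV)[d>0]
Q=np.c_[P@ex-FX,P@ey-BY,P[:,2]]
m=(Q[:,2]>82)&(Q[:,2]<125)&(Q[:,0]>-20)&(Q[:,0]<90)&(abs(Q[:,1])<90)&(hsv[:,1]>80)
print("board above fence",m.sum(),np.percentile(Q[m],[1,50,99],axis=0).round(1) if m.any() else "")
for y0,y1 in((-75,-40),(40,75)):
    k=m&(Q[:,1]>y0)&(Q[:,1]<y1)
    if k.any(): i=Q[k]; print("end",y0,"zmax",np.percentile(i[:,2],98).round(1),"x there",np.median(i[i[:,2]>np.percentile(i[:,2],80)][:,0]).round(1))
E
python3 look.py p2
```

```text
4.25 [51.4 -0.4 66.6] F 0.7 0.3 0.2
board above fence 21948 [[ 24.9 -73.2  82.8]
 [ 35.2  -0.7 105.3]
 [ 51.9  72.3 109.9]]
end -75 zmax 109.6 x there 36.1
end 40 zmax 109.3 x there 36.1
```

>>> {"op": "send_rows", "data": {"deltas": [{"dx": -5,"dy": 1,"dz": 0,"rx": 0,"ry": 0,"rz": 0,"gripper": 40},{"dx": -9,"dy": 3,"dz": 0,"rx": 0,"ry": 0,"rz": 0,"gripper": 40},{"dx": -13,"dy": 5,"dz": 0,"rx": 0,"ry": 0,"rz": 0,"gripper": 40},{"dx": -16,"dy": 8,"dz": 0,"rx": 0,"ry": 0,"rz": 0,"gripper": 40},{"dx": -18,"dy": 10,"dz": 0,"rx": 0,"ry": 0,"rz": 0,"gripper": 40},{"dx": -20,"dy": 11,"dz": 0,"rx": 0,"ry": 0,"rz": 0,"gripper": 40}]}}

```text
time: 4.9
tcp_pos: [532.5, -143.4, 61.1]
tcp_rot: [-1.57, 0.26, 0.267]
contact_force: [0.5, 0.3, -0.8]
gripper_width: 40.1
```

```bash
python3 look.py p3
```

```text
4.9 [28.  -0.6 61.1] F 0.6 0.1 -0.8
board above fence 20401 [[  2.5 -72.9  84.1]
 [  9.7  -0.4 110. ]
 [ 29.8  72.1 111.9]]
end -75 zmax 111.8 x there 9.3
end 40 zmax 111.9 x there 9.6
```

View pics/p3.png

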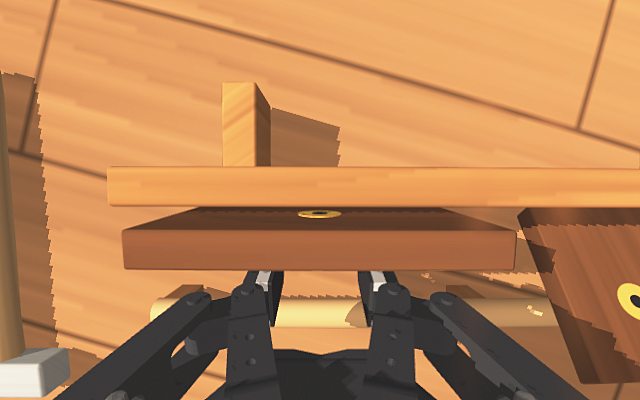

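Board is nearly upright (its top face is at rows 230-268, fence at rows 168-206). Next I lower the tips and press lightly to seat it against the fence.

>>> {"op": "send_rows", "data": {"deltas": [{"dx": 2,"dy": 8,"dz": 0,"rx": 0,"ry": 0,"rz": 0,"gripper": 40},{"dx": 3,"dy": 16,"dz": 0,"rx": 0,"ry": 0,"rz": 0,"gripper": 40},{"dx": 1,"dy": 16.5,"dz": 0,"rx": 0,"ry": 0,"rz": 0,"gripper": 40},{"dx": 0,"dy": 17,"dz": 0,"rx": 0,"ry": 0,"rz": 0,"gripper": 40},{"dx": 0,"dy": 17,"dz": 0,"rx": 0,"ry": 0,"rz": 0,"gripper": 40}]}}

```text
time: 5.45
tcp_pos: [528.7, -144.1, 44.7]
tcp_rot: [-1.57, 0.259, 0.267]
contact_force: [3.8, 0.4, -1.6]
gripper_width: 40.1
```

```bash
python3 look.py p4
```

```text
5.45 [24.2 -0.2 44.7] F 3.8 -0.6 -1.6
board above fence 26657 [[ -2.  -73.1  84.5]
 [  4.6  -0.7 109.9]
 [ 32.4  72.2 112. ]]
end -75 zmax 111.4 x there 6.3
end 40 zmax 111.3 x there 6.4
```

>>> {"op": "send_rows", "data": {"deltas": [{"dx": -2,"dy": 1,"dz": 0,"rx": 0,"ry": 0,"rz": 0,"gripper": 40},{"dx": -3,"dy": 1,"dz": 0,"rx": 0,"ry": 0,"rz": 0,"gripper": 40},{"dx": -3,"dy": 1,"dz": 0,"rx": 0,"ry": 0,"rz": 0,"gripper": 40}]}}

```text
time: 5.8
tcp_pos: [528.6, -144.1, 44.9]
tcp_rot: [-1.571, 0.253, 0.268]
contact_force: [6.1, 0.9, -4.1]
gripper_width: 39.9
```

```bash
python3 look.py p5
```

```text
5.8 [24.1 -0.3 44.9] F 6.1 -0.8 -4.1
board above fence 26804 [[ -2.1 -73.1  84.2]
 [  4.5  -0.7 109.8]
 [ 31.9  72.1 111.8]]
end -75 zmax 111.4 x there 6.4
end 40 zmax 111.2 x there 6.1
```

>>> {"op": "send_rows", "data": {"deltas": [{"dx": 2,"dy": -0.5,"dz": 0,"rx": 0,"ry": 0,"rz": 0,"gripper": 40},{"dx": 5,"dy": -1.5,"dz": 0,"rx": 0,"ry": 0,"rz": 0,"gripper": 40},{"dx": 10,"dy": -3,"dz": 0,"rx": 0,"ry": 0,"rz": 0,"gripper": 40},{"dx": 14,"dy": -8,"dz": 0,"rx": 0,"ry": 0,"rz": 0,"gripper": 40},{"dx": 18,"dy": -30,"dz": 0,"rx": 0,"ry": 0,"rz": 0,"gripper": 40},{"dx": 25,"dy": -65,"dz": 0,"rx": 0,"ry": 0,"rz": 0,"gripper": 40},{"dx": 35,"dy": -100,"dz": 0,"rx": 0,"ry": 0,"rz": 0,"gripper": 40},{"dx": 40,"dy": -135,"dz": 0,"rx": 0,"ry": 0,"rz": 0,"gripper": 40},{"dx": 40,"dy": -150,"dz": 0,"rx": 0,"ry": 0,"rz": 0,"gripper": 40},{"dx": 40,"dy": -150,"dz": 0,"rx": 0,"ry": 0,"rz": 0,"gripper": 40}]}}

```text
time: 6.85
tcp_pos: [604.4, -124.1, 183.0]
tcp_rot: [-1.574, 0.247, 0.269]
contact_force: [0.6, -0.3, -0.6]
gripper_width: 39.9
```

```bash
python3 look.py p6; python3 - <<'E'
from h import *
from rig import snapshot
C=cloud(snapshot("top")); Q=np.dstack([C@ex-FX,C@ey-BY,C[...,2]])
m=(Q[...,2]>104)&(Q[...,2]<118)&(abs(Q[...,1])<90)&(abs(Q[...,0])<35); print("top",m.sum(),np.percentile(Q[m],[1,99],axis=0).round(1) if m.any() else "")
E
```

```text
6.85 [102.4  -0.8 183. ] F 0.5 -0.5 -0.6
board above fence 5164 [[ -1.2 -73.8  83.9]
 [  8.8  -0.3 109.7]
 [ 14.6  72.1 111.5]]
end -75 zmax 111.3 x there 7.1
end 40 zmax 111.2 x there 7.2
top 589 [[  0.4 -73.5 106.9]
 [ 16.1  45.9 113.2]]
```

View pics/p6.png

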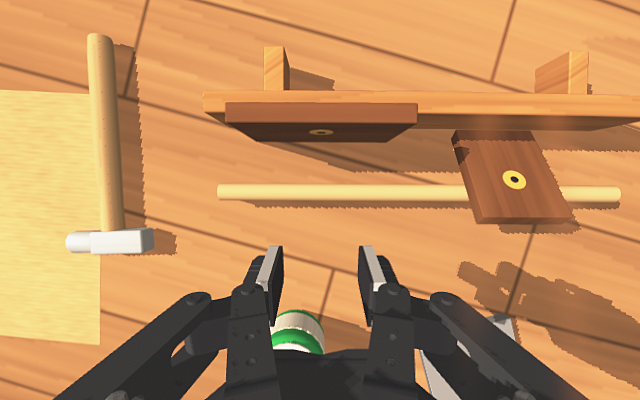

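The long board (top at rows 103-122) stands against the fence and the short one still lies at (513,180). One numeric check of verticality and gap, then I hand in.

```bash
sed -i '$a k=(abs(Q[:,1])<65)&(Q[:,2]>8)&(Q[:,2]<104)&(Q[:,0]>5)&(Q[:,0]<35)&(hsv[:,2]<150)\nprint("front face x by z",[(z,int((k&(abs(Q[:,2]-z)<8)).sum()),np.median(Q[k&(abs(Q[:,2]-z)<8),0]).round(1)) for z in (20,40,60,80,95)])\nf=(Q[:,1]>85)&(Q[:,1]<115)&(Q[:,2]>30)&(Q[:,2]<72)&(abs(Q[:,0])<12); print("fence face x",np.median(Q[f,0]).round(1),f.sum())' look.py; python3 look.py p7; python3 - <<'E'
from h import *
from rig import snapshot
C=cloud(snapshot("top")); print("short board centre before/after", cloud(dict(np.load("pics/top1.npz")))[226,251].round(1), C[226,251].round(1))
E
```

```text
6.95 [ 99.9  -0.  179.6] F -0.3 -0.4 -0.8
board above fence 5235 [[-1.200e+00 -7.340e+01  8.330e+01]
 [ 8.800e+00  1.000e-01  1.098e+02]
 [ 1.460e+01  7.200e+01  1.115e+02]]
end -75 zmax 111.4 x there 6.3
end 40 zmax 111.3 x there 5.8
front face x by z [(20, 273, np.float64(14.5)), (40, 280, np.float64(14.5)), (60, 389, np.float64(14.5)), (80, 510, np.float64(14.4)), (95, 573, np.float64(14.4))]
fence face x -2.0 217
short board centre before/after [508.4  48.2  50.8] [470.4 -35.1 623.7]
```

```bash
python3 -c "
from rig import r
print(r.close_job())"
```

```text
the job is handed in; nothing more can be done
None
```

The long drawer front now stands upright against the fence. I tipped it up with the half-open fingers behind its raised edge, pressed it home with about 6 N, backed off clear of it and handed the job in at about 7 s of the 35 s allowed.

- **Upright and close:** the last wrist-camera check put its outer face at x = 14.4–14.5 mm at every height from 20 to 95 mm, so it is vertical. The fence face measured −2.0 mm in the same frame, which puts the board about 16.5 mm off the fence, against 16 mm ideal. Both ends were level and the tool force was near zero.
- **Forces:** the highest force I read was about 10 N, partway through the tip. That included an unexpected 8 N upward on the tool, so I raised the tool with the edge and the force dropped away.
- **Short board:** my numeric before-and-after check failed because the arm blocked the top camera there. In the last wrist picture it was still lying on the rail as before.

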